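Slide out and hold the hand-rest plank at the manicure station

TASK

On the low white console, throw the lock lever into the gate notch that has the round stud behind it, so that its catch swings clear of the plank. Then take the padded hand-rest plank by its block handle and slide it out flat along its guides until its outer end is level with the pointer of the marker post. Out there it would tip off, so keep hold of it, flat on the console, and finish while still holding it; leave the lever in its notch and the other things on the table alone.

Things in the scene. Friction and masses are not known exactly. Their poses are not given: they have to be found in the camera images.
- console: Low white cabinet fixed to the table, top 70 mm up, spanning x -160 to +160 and y -205 to +65 mm; the plank slides out over the edge at x = +160. Origin on the table under the middle of the track; x along the track outward (roughly to the robot's left), y across it (roughly towards the robot), z up. Two rails, 10 mm tall, inner faces at y = +-47.5 mm, guide the plank.
- plank: Loose wooden plank, 340 x 90 x 14 mm, about 0.4 kg, flat between the rails: block handle near its inner end, dark 20 mm tall pad on its outer end. Origin mid underside, x along it outward as the console's. Its centre of mass is 29 mm outward of the origin: with the origin more than 131 mm out from the console's it tips unless its inner end is held down (up to about 4 N at the handle).
- plank_end (a point): Middle of the top edge of the plank's outer end (170 mm from the origin along x, 14 mm above the underside). It must come level with the marker's pointer.
- plank_handle (a point): Centre of the top face of the plank's block handle: 24 x 24 mm, sides parallel to the plank, 40 mm tall above the plank's top face (this point is 124 mm above the table); it lies 130 mm inward of the plank's origin.
- marker: Post fixed to the table on the far side (-y) of the plank's path, 85 mm from the track's centre line: base 44 mm wide, 8 mm rod 126 mm tall, thin pointer 115 mm up reaching 32 mm towards the path. Origin at the rod's foot; axes as the console's; the pointer lies along y at x = 0. It stands 165 to 205 mm beyond the console's outer edge: that is the wanted overhang.
- lock (a joint): Angle of the lock lever about a vertical pivot, rad, growing anticlockwise seen from above, 0 to 1.5. Starts locked (0 to 0.15), its catch lying over the plank in the way of the peg. The notch with the round stud, between two teeth, is at 1.10; the lever can be turned past it. Moves stiffly (about 1.5 N at the knob), stays where it is left; no click.
- lock_knob (a point): Centre of the top of the lever's upright black round knob: 16 mm thick, 42 mm tall, top 137 mm above the table, over a lever arm whose top is 98 mm up. It moves on a circle of 70 mm about lock_pivot; in the console's axes it lies at -140 degrees from x at joint 0 and at -77 degrees at 1.10.
- plank_peg (a point): Top of the steel peg on the plank (12 mm thick, 20 mm tall; at x = -40, y = -28 mm of the plank). While the lever is locked its catch stops this peg after 15 to 65 mm of sliding, far short of the marker.
- lock_pivot (a point): Point on the lever's vertical pivot axis, 93 mm above the table; in the console's frame at x = 105, y = -80 mm.
- polish_a: polish bottle (32 mm wide, 68 mm tall) standing on top of the console, behind the lever; leave it alone
- polish_b: another polish bottle of that size on the table, between the console and the marker, beyond the plank from the robot; leave it alone
- gel_jar: low black jar (48 mm wide, 34 mm tall) on the table under the path of the plank, which passes 36 mm above it; leave it alone
- bowl: white bowl, 120 mm wide, 45 mm tall, to the right of the console; leave it alone
- file: flat nail file, 170 x 20 x 5 mm, lying at the far side of the table; leave it alone
- dispenser: black bottle, 50 mm wide, 150 mm tall, at the far side of the table; leave it alone
- brush: small brush lying on the table at the left, beyond the marker; leave it alone

How it is judged:
By the outcome, as a careful person would: the job done as asked, in the order asked, and still so for the second after the job is handed in, while the arm keeps its last pose, push and grip.
It also fails if it takes over 48 s, if anything falls off the work surface, if the arm or the gripper's body presses on something with over 40 N, if the wrist force passes 120 N, or if a joint passes its speed limit or range.

ROBOT

A 7-joint arm with a two-finger parallel gripper is mounted at the origin on the work surface. World frame = base frame: x ahead of the robot, y to its left, z up, the work surface at z = 0. Lengths are in m, angles in rad, forces in N, time in s.
With the tool pointing down it reaches from about 0.425 to 0.95 m from the base axis. Payload 4.7 kg.
Tool frame: the origin (TCP) lies midway between the tips of the shut fingers; the grasp point (between the pads) lies 19 mm behind it; z points along the fingers, y is the line along which they close (so a half turn about z gives the same grasp; the last joint's range is limited). The gripper opens to 85 mm and grips with 20 to 120 N. Pads are 22 mm wide; open, the fingers measure 114 mm over their backs; the gripper's body (76 mm by 85 mm) begins 54 mm behind the grasp point. The pads swing forward as they close: fully open they stand 13 mm farther back than shut.
Start: joints at [-1.179, 0.469, -0.049, 1.532, 0.024, 1.141, -0.082], TCP at [0.276, 0.616, 0.211] pointing down, gripper open.
Joint ranges: [-2.59, 2.59], [-0.33, 1.99], [-1.39, 1.29], [0.1, 2.45], [-1.04, 4.18], [0.21, 1.99], [-2.66, 2.66]. Speed limits (rad/s): [2.57, 2.57, 3.14, 3.14, 3.14, 3.14, 3.14].

INTERFACE

Orientations are given as [roll, pitch, yaw] about the fixed x, y, z axes, in that order (R = Rz(yaw) Ry(pitch) Rx(roll)).
In Python, from rig import state, grab_frame, sign_off gives the robot as it stands.
- The arm moves only by the shell command python3 -m creep 'ROWS'. ROWS is JSON, a list of rows, each an object of numbers: "tx", "ty", "tz": the shift along the tool's x, y, z normalised to -1 to 1, where 1 is 10 cm; "wx", "wy", "wz": the turn, a rotation vector about the tool's x, y, z normalised to -1 to 1, where 1 is 60 degrees; "jaw": the closure, from 0 (fully open) to 1 (shut). A call has 1 to 5 rows; each row is the pose to reach, as a shift and turn from the pose commanded when the call began, along the tool's axes at that moment; what a row does not reach only later rows make up. A row lasts 1/12 s, in which the tool goes at most 41.7 mm and 7.16 degrees, less where a joint would pass 70% of its speed; a pose out of reach is approached as far as the arm can. A call with a number of a shift or a turn outside -1 to 1 is refused whole. A call with a gripper value outside its range is refused whole. The fingers move at their own pace and stop on an object; the grip force is fixed at half the most. Time passes only in rows, so rows that repeat a pose let the fingers close. It gives the time, the measured TCP pose, the force, the opening and the grip force at its end, in the units of the state.
- state(): the state, without advancing time (a new reading comes with each control period).
- grab_frame(name): name is "scene" or "top" or "wrist"; returns a dict with "pixels" (480x640x3 uint8, blue, green, red), "range_z" (480x640 float32, m along the optical axis (not along the pixel's ray), 0 where there is no reading), "mtx" (3x3 intrinsics, pixels), "view" (4x4, takes a point from world to camera coordinates). Camera axes: x right, y up, looking along -z (the intrinsics and any distortion apply to the point x, -y, -z); pixel columns grow to the right and rows downward; lengths in m; the calibration is good to about 2 mm. A picture is of the moment at which its call begins.
- sign_off(): hands the job in; it is judged then, once.
The state is a dict: "time_s": time; "q": joint angles; "joint_vel": joint speeds; "joint_efforts": joint torques, N m; "tool_pos": TCP position; "orientation": TCP orientation; "ft_force": force on the tool from outside, world axes, zero at the start; "wrist_torque": the same for the moment, N m; "gripper_width": opening from 0.0 (shut) to 1.0 (fully open); "grip_force": force on a finger pad.
Only numpy, scipy, OpenCV 4.12 (cv2) and the standard library are available. Lean on these libraries where they do the work, as an engineer would, in place of code of your own. Each camera call takes 0.05 s, during which the arm holds its last target. There are 200 camera calls.

## Working session

There is one attempt and no reset: what is moved stays moved. The work goes in short steps, Python scripts to look and compute and a shell command to move; the robot and the scene stay as the last step left them, time stands still between calls to the robot, and variables do not carry over. Pictures are saved under pics/ and viewed, at most 14 in all, crops included, and the job is handed in when it is done.

```bash
mkdir -p pics; cat > h.py <<'E'
import numpy as np, cv2
from rig import state, grab_frame
def save(f,n,crop=None,s=1):
    im=f["pixels"]
    if crop: x0,y0,x1,y1=crop; im=im[y0:y1,x0:x1]
    cv2.imwrite("pics/"+n,cv2.resize(im,None,fx=s,fy=s,interpolation=cv2.INTER_CUBIC))
def ray(f,u,v):
    K=f["mtx"];V=np.array(f["view"]);R=V[:3,:3];c=-R.T@V[:3,3]
    d=np.linalg.inv(K)@[u,v,1]; return c,R.T@(d*[1,-1,-1])
def atz(f,u,v,z):
    c,d=ray(f,u,v); return c+d*(z-c[2])/d[2]
def dep(f,u,v):
    c,d=ray(f,u,v); return c+d*f["range_z"][int(v),int(u)]
def proj(f,p):
    V=np.array(f["view"]);q=V[:3,:3]@p+V[:3,3];q=f["mtx"]@(q*[1,-1,-1]);return q[:2]/q[2]
E
python3 - <<'E'
from h import *
import pickle
s=state();print(s)
for n in("scene","top"):
    f=grab_frame(n);save(f,n+".png");pickle.dump(f,open(n+".pkl","wb"))
E
```

```text
{'time_s': 0.0, 'q': array([-1.17889404,  0.46944224, -0.04859236,  1.53371493,  0.02410358,
        1.14099785, -0.08227206]), 'joint_vel': array([ 1.83872986e-03, -3.16777836e-05,  1.29853083e-03,  1.49594050e-03,
        9.14172547e-04, -1.95178920e-03, -5.66037638e-04]), 'joint_efforts': array([-7.98147848e-04, -5.10305572e+01, -4.70330031e-02, -2.37723416e+01,
        1.06435354e-02,  7.34943431e-03,  9.46345295e-06]), 'tool_pos': array([0.27546752, 0.61553591, 0.20965203]), 'orientation': array([-3.13961764e+00,  7.79050921e-05,  2.72084966e+00]), 'ft_force': array([-0.80911988, -0.07549286,  0.23815211]), 'wrist_torque': array([ 0.01244805, -0.05085998,  0.07862457]), 'grip_force': 0.0, 'gripper_width': 1.0028055606753243}
```

View pics/top.png

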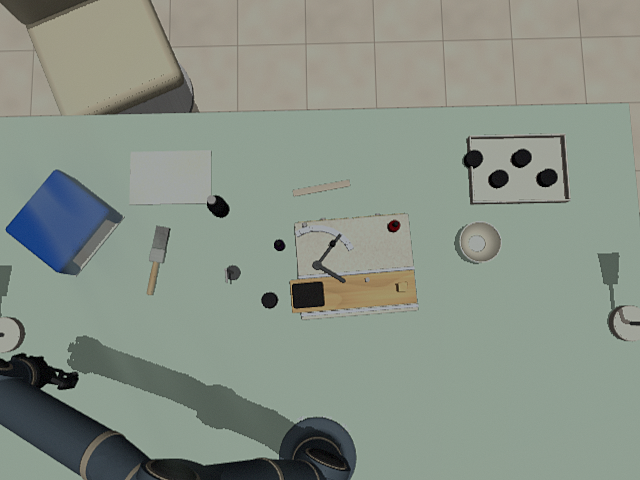

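View pics/scene.png

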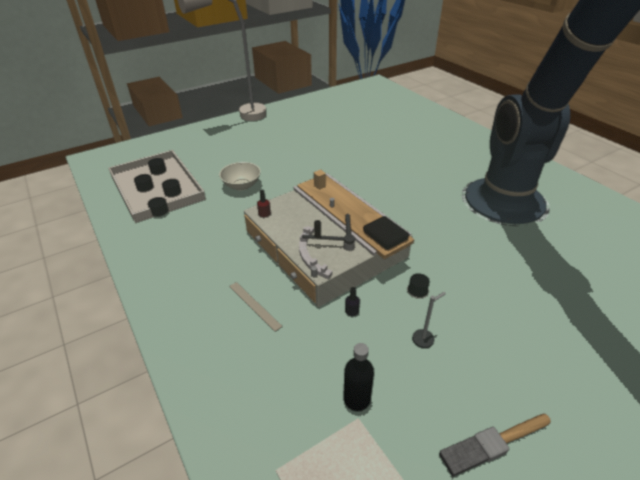

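The top view shows the console at about (295-418, 215-318), the lever pivot near (318,265), the handle near (401,287) and the marker near (232,272). I'll enlarge this area.

```bash
python3 - <<'E'
from h import *
import pickle
f=pickle.load(open("top.pkl","rb"));save(f,"topc.png",(220,200,430,330),3.8)
for u,v in((401,287),(318,265),(335,240),(308,295),(350,300)):print(u,v,dep(f,u,v))
print(f["mtx"])
E
```

```text
401 287 [ 0.45840268 -0.23500825  0.11874957]
318 265 [ 0.5226817  -0.0154854   0.10119268]
335 240 [ 0.59056376 -0.06316835  0.09679974]
308 295 [0.44237729 0.01296815 0.09978643]
350 300 [ 0.42716846 -0.10040523  0.08522413]
[[549.98309052   0.         315.34693645]
 [  0.         549.98309052 239.85761446]
 [  0.           0.           1.        ]]
```

View pics/topc.png

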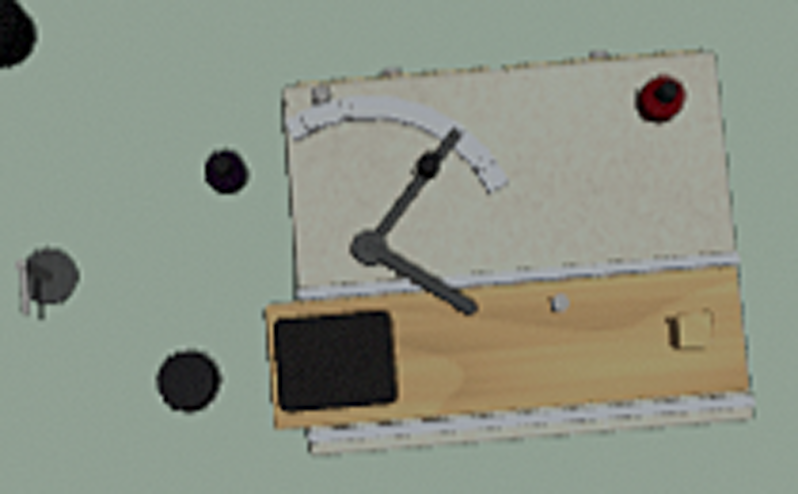

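The crop shows the handle top at (403,286.6), the knob top at (332.6,243), the pivot at (317.4,264.7), the stud at (304,224.5) and the marker pointer from about (225.8,269) to (227.4,282), all in full-image pixels. Next I'll fit the console frame.

```bash
cat >> h.py <<'E'
def C(x,y): return (220+x/3.8,200+y/3.8)
E
python3 - <<'E'
from h import *
import pickle
f=pickle.load(open("top.pkl","rb"))
P=lambda x,y,z:atz(f,*C(x,y),z)
a=P(283,87,.07);b=P(715,52,.07);d=P(310,453,.07);e=P(752,417,.07)
piv=P(370,246,.10);kn=P(428,163,.137);ha=P(696,329,.124);peg=P(560,302,.104)
src=np.array([[.16,-.205],[-.16,-.205],[.16,.065],[-.16,.065],[.105,-.08]]);dst=np.array([a,b,d,e,piv])[:,:2]
# rigid fit (console axes -> world)
cs,cd=src.mean(0),dst.mean(0);U,S,Vt=np.linalg.svd((src-cs).T@(dst-cd));R=Vt.T@U.T;t=cd-R@cs
print("det",np.linalg.det(R),"yaw",np.degrees(np.arctan2(R[1,0],R[0,0])),"t",t);print("res mm",(dst-(src@R.T+t))*1e3)
con=lambda p:(R.T@(p[:2]-t))*1e3
for n,p in(("piv",piv),("knob",kn),("handle",ha),("peg",peg),("mbase",P(50,277,.004)),("ptr0",P(22,260,.115)),("ptr1",P(28,314,.115)),("plank end",(P(266,310,.084)+P(278,428,.084))/2),("stud",P(320,92,.09)),("polishb",P(226,172,.06)),("polisha",P(664,92,.068+.07)),("jar",P(188,380,.034))):print(n,p[:2].round(4),con(p).round(1))
k=con(kn)-[105,-80];print("r",np.hypot(*k),"joint",np.degrees(np.arctan2(k[1],k[0]))+140)
np.savez("con.npz",R=R,t=t)
for a in(1.0,1.1,1.15):
  th=np.radians(-140)+a; print(a,R@(np.array([.105,-.08])+.07*np.array([np.cos(th),np.sin(th)]))+t)
s=state();print(s["tool_pos"],s["orientation"])
E
```

```text
det 1.0 yaw 93.52093900448853 t [ 0.45087618 -0.12314284]
res mm [[-1.28374952 -0.99162741]
 [-1.29343955  0.48255496]
 [ 1.56314051 -0.24212733]
 [ 1.763266    1.10458597]
 [-0.74921745 -0.35338618]]
piv [ 0.5235 -0.0138] [104.7 -79.2]
knob [ 0.5778 -0.0556] [  59.6 -130.8]
handle [ 0.4592 -0.24  ] [-117.1   -1.1]
peg [ 0.4809 -0.1476] [-26.2 -28.4]
mbase [0.5126 0.2302] [348.8 -83.3]
ptr0 [0.5171 0.2322] [350.6 -87.9]
ptr1 [0.4789 0.2279] [348.6 -49.5]
plank end [0.4381 0.0581] [181.7   1.6]
stud [0.637  0.0204] [ 131.9 -194.5]
polishb [0.5835 0.0915] [ 206.1 -145.5]
polisha [ 0.6245 -0.2219] [-109.3 -167.3]
jar [0.4323 0.1231] [246.9   3.5]
r 68.16459829832901 joint 8.230272287779599
1.0 [ 5.93033053e-01 -2.91216548e-04]
1.1 [0.59137807 0.00650733]
1.15 [0.59029786 0.00983608]
[0.27550511 0.61560968 0.20976508] [-3.13986058e+00  6.09830591e-05  2.72080722e+00]
```

The frame fits within 2 mm: the knob radius is 68 mm against 70, joint 0.14, handle height and y agree, and the marker is at x≈349 with 189 mm overhang. I'll turn the tool to line up with the console, then travel.

```bash
python3 -m creep '[{"wz":-0.46},{"wz":-0.46},{"wz":-0.46},{"wz":-0.46},{"wz":-0.46}]'
python3 -m creep '[{"ty":-0.98,"tx":-0.37},{"ty":-0.98,"tx":-0.37},{"ty":-0.98,"tx":-0.37},{"ty":-0.98,"tx":-0.37}]'
```

```text
schema error: expected keys tx, ty, tz, wx, wy, wz, jaw
schema error: expected keys tx, ty, tz, wx, wy, wz, jaw
```

```bash
python3 -m creep '[{"tx":0,"ty":0,"tz":0,"wx":0,"wy":0,"wz":-0.46,"jaw":0},{"tx":0,"ty":0,"tz":0,"wx":0,"wy":0,"wz":-0.46,"jaw":0},{"tx":0,"ty":0,"tz":0,"wx":0,"wy":0,"wz":-0.46,"jaw":0},{"tx":0,"ty":0,"tz":0,"wx":0,"wy":0,"wz":-0.46,"jaw":0},{"tx":0,"ty":0,"tz":0,"wx":0,"wy":0,"wz":-0.46,"jaw":0}]'
python3 -m creep '[{"tx":-0.37,"ty":-0.98,"tz":0,"wx":0,"wy":0,"wz":0,"jaw":0},{"tx":-0.37,"ty":-0.98,"tz":0,"wx":0,"wy":0,"wz":0,"jaw":0},{"tx":-0.37,"ty":-0.98,"tz":0,"wx":0,"wy":0,"wz":0,"jaw":0},{"tx":-0.37,"ty":-0.98,"tz":0,"wx":0,"wy":0,"wz":0,"jaw":0}]'
```

```text
time_s: 0.52
tool_pos: [0.2756, 0.6158, 0.2101]
orientation: [-3.141, -0.001, -3.079]
ft_force: [-0.3, 0.3, -0.1]
gripper_width: 0.997
grip_force: 0.0
time_s: 0.85
tool_pos: [0.323, 0.5148, 0.2105]
orientation: [-3.137, 0.002, -3.092]
ft_force: [0.1, 0.3, -0.1]
gripper_width: 0.999
grip_force: 0.0
```

```bash

python3 -m creep '[{"tx":-0.37,"ty":-0.98,"tz":0,"wx":0,"wy":0,"wz":0,"jaw":0},{"tx":-0.37,"ty":-0.98,"tz":0,"wx":0,"wy":0,"wz":0,"jaw":0},{"tx":-0.37,"ty":-0.98,"tz":0,"wx":0,"wy":0,"wz":0,"jaw":0},{"tx":-0.37,"ty":-0.98,"tz":0,"wx":0,"wy":0,"wz":0,"jaw":0}]' | sed -n 2,4p
python3 -m creep '[{"tx":-0.37,"ty":-0.98,"tz":0,"wx":0,"wy":0,"wz":0,"jaw":0},{"tx":-0.37,"ty":-0.98,"tz":0,"wx":0,"wy":0,"wz":0,"jaw":0},{"tx":-0.37,"ty":-0.98,"tz":0,"wx":0,"wy":0,"wz":0,"jaw":0},{"tx":-0.37,"ty":-0.98,"tz":0,"wx":0,"wy":0,"wz":0,"jaw":0}]' | sed -n 2,4p
python3 -m creep '[{"tx":-0.37,"ty":-0.98,"tz":0,"wx":0,"wy":0,"wz":0,"jaw":0},{"tx":-0.37,"ty":-0.98,"tz":0,"wx":0,"wy":0,"wz":0,"jaw":0},{"tx":-0.37,"ty":-0.98,"tz":0,"wx":0,"wy":0,"wz":0,"jaw":0},{"tx":-0.37,"ty":-0.98,"tz":0,"wx":0,"wy":0,"wz":0,"jaw":0}]' | sed -n 2,4p
python3 -m creep '[{"tx":-0.37,"ty":-0.98,"tz":0,"wx":0,"wy":0,"wz":0,"jaw":0},{"tx":-0.37,"ty":-0.98,"tz":0,"wx":0,"wy":0,"wz":0,"jaw":0},{"tx":-0.37,"ty":-0.98,"tz":0,"wx":0,"wy":0,"wz":0,"jaw":0},{"tx":-0.37,"ty":-0.98,"tz":0,"wx":0,"wy":0,"wz":0,"jaw":0}]' | sed -n 2,4p
python3 -m creep '[{"tx":-0.37,"ty":-0.98,"tz":0,"wx":0,"wy":0,"wz":0,"jaw":0},{"tx":-0.37,"ty":-0.98,"tz":0,"wx":0,"wy":0,"wz":0,"jaw":0},{"tx":-0.37,"ty":-0.98,"tz":0,"wx":0,"wy":0,"wz":0,"jaw":0},{"tx":-0.37,"ty":-0.98,"tz":0,"wx":0,"wy":0,"wz":0,"jaw":0},{"tx":-0.37,"ty":-0.98,"tz":0,"wx":0,"wy":0,"wz":0,"jaw":0}]' 
cat >> h.py <<'E'
c=np.load("con.npz");R,t=c["R"],c["t"]
con=lambda p:(R.T@(np.asarray(p)[:2]-t))*1e3
E
python3 -c "
from h import *
f=grab_frame('wrist');save(f,'w1.png');import pickle;pickle.dump(f,open('w1.pkl','wb'))
s=state();print(con(s['tool_pos']),s['orientation'],s['q'])"
```

```text
tool_pos: [0.3648, 0.4198, 0.2106]
orientation: [-3.139, 0.001, -3.091]
ft_force: [0.4, 0.0, 0.2]
tool_pos: [0.4069, 0.3249, 0.2107]
orientation: [-3.139, 0.001, -3.091]
ft_force: [0.4, 0.4, 0.4]
tool_pos: [0.4494, 0.2301, 0.2107]
orientation: [-3.14, 0.001, -3.09]
ft_force: [-0.4, -0.5, -0.2]
tool_pos: [0.4923, 0.1349, 0.2108]
orientation: [-3.14, 0.001, -3.089]
ft_force: [0.4, -0.3, -0.4]
time_s: 2.6
tool_pos: [0.5335, 0.0443, 0.2104]
orientation: [3.14, -0.0, -3.082]
ft_force: [-0.8, 0.9, -0.9]
gripper_width: 0.996
grip_force: 0.0
[163.36845797 -92.37423081] [ 3.14003032e+00 -4.95025695e-04 -3.07878061e+00] [-0.27363113  0.23922422  0.13203272  1.87283987 -0.0382079   1.03221944
  1.50790738]
```

View pics/w1.png

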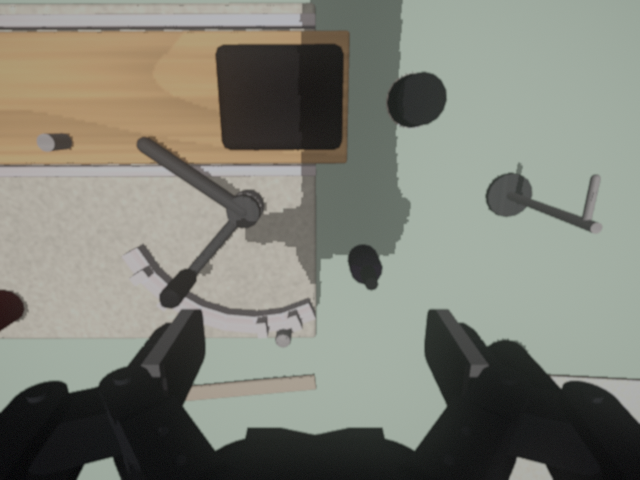

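The wrist view shows the knob top at about (170,299), the stud at (284,340) between its two teeth, the pivot at (246,208), the pointer running from (595,227) to (597,178), and the plank's outer end at x≈349.

```bash
python3 -c "
from h import *;import pickle
f=pickle.load(open('w1.pkl','rb'))
for n,u,v,z in(('knob',170,299,.137),('piv',246,208,.1),('stud',284,340,.09),('ptr',596,227,.115),('ptrtip',597,180,.115),('end',348,100,.084),('edge1',316,170,.08),('edge',316,335,.07),('peg',45,142,.104)):
  p=atz(f,u,v,z);print(n,con(p).round(1),dep(f,u,v)[2].round(3))
"
```

```text
knob [  63.  -134.1] 0.137
piv [112.2 -78.4] 0.099
stud [ 136.5 -196.2] 0.092
ptr [362.6 -89.3] 0.126
ptrtip [355.9 -56. ] 0.118
end [187.1  -2.8] 0.001
edge1 [164.1 -53.1] 0.001
edge [ 164.  -203.6] -0.0
peg [-23.3 -30.7] 0.105
```

```bash

python3 -m creep '[{"tx":-0.4,"ty":-1,"tz":0,"wx":0,"wy":0,"wz":0,"jaw":0},{"tx":-0.4,"ty":-1,"tz":0,"wx":0,"wy":0,"wz":0,"jaw":0},{"tx":-0.4,"ty":-1,"tz":0,"wx":0,"wy":0,"wz":0,"jaw":0},{"tx":-0.4,"ty":-1,"tz":0,"wx":0,"wy":0,"wz":0,"jaw":0},{"tx":-0.4,"ty":-1,"tz":0,"wx":0,"wy":0,"wz":0,"jaw":0}]'
python3 -m creep '[{"tx":0,"ty":-0.04,"tz":0.2,"wx":0,"wy":0,"wz":0,"jaw":0.2},{"tx":0,"ty":-0.04,"tz":0.2,"wx":0,"wy":0,"wz":0,"jaw":0.2},{"tx":0,"ty":-0.04,"tz":0.2,"wx":0,"wy":0,"wz":0,"jaw":0.2}]' | sed -n 2,3p
python3 -c "
from h import *
f=grab_frame('wrist');save(f,'w2.png');import pickle;pickle.dump(f,open('w2.pkl','wb'))
s=state();print(con(s['tool_pos']),s['tool_pos'],s['orientation'])"
```

```text
time_s: 3.07
tool_pos: [0.5794, -0.0529, 0.2103]
orientation: [3.14, -0.001, -3.08]
ft_force: [0.8, 1.1, -1.2]
gripper_width: 1.0
grip_force: 0.0
tool_pos: [0.5783, -0.0555, 0.1898]
orientation: [3.14, -0.003, -3.077]
[  59.23663717 -132.05708851] [ 0.57904608 -0.05590795  0.1907115 ] [ 3.14029724e+00 -7.72488724e-04 -3.07738904e+00]
```

View pics/w2.png

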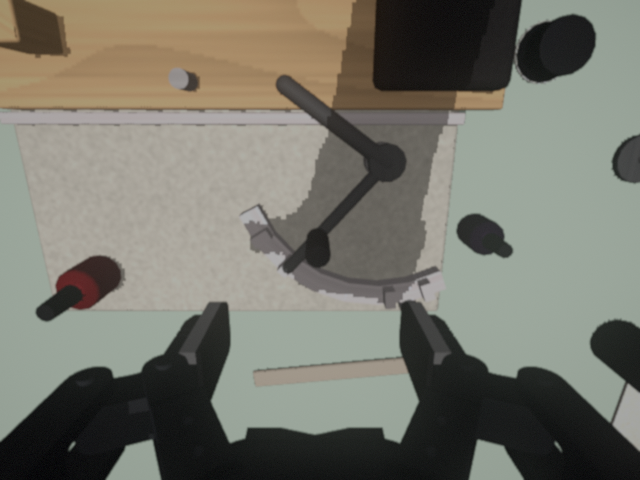

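The knob at (318,240-265) sits midway between the pads (x≈315), so I'll descend and grip it.

```bash

python3 -m creep '[{"tx":0,"ty":0,"tz":0.4,"wx":0,"wy":0,"wz":0,"jaw":0.2},{"tx":0,"ty":0,"tz":0.6,"wx":0,"wy":0,"wz":0,"jaw":0.2},{"tx":0,"ty":0,"tz":0.8,"wx":0,"wy":0,"wz":0,"jaw":0.2},{"tx":0,"ty":0,"tz":0.8,"wx":0,"wy":0,"wz":0,"jaw":0.2}]'
python3 -m creep '[{"tx":0,"ty":0,"tz":0,"wx":0,"wy":0,"wz":0,"jaw":1},{"tx":0,"ty":0,"tz":0,"wx":0,"wy":0,"wz":0,"jaw":1},{"tx":0,"ty":0,"tz":0,"wx":0,"wy":0,"wz":0,"jaw":1},{"tx":0,"ty":0,"tz":0,"wx":0,"wy":0,"wz":0,"jaw":1},{"tx":0,"ty":0,"tz":0,"wx":0,"wy":0,"wz":0,"jaw":1}]'
python3 -m creep '[{"tx":0,"ty":0,"tz":0,"wx":0,"wy":0,"wz":0,"jaw":1},{"tx":0,"ty":0,"tz":0,"wx":0,"wy":0,"wz":0,"jaw":1},{"tx":0,"ty":0,"tz":0,"wx":0,"wy":0,"wz":0,"jaw":1},{"tx":0,"ty":0,"tz":0,"wx":0,"wy":0,"wz":0,"jaw":1},{"tx":0,"ty":0,"tz":0,"wx":0,"wy":0,"wz":0,"jaw":1}]'
python3 -c "
from h import *
s=state();p=con(s['tool_pos']);print(p)
c=np.array([105,-80]);k=p-c;r=np.hypot(*k);a=np.arctan2(k[1],k[0]);print(r,a+np.radians(140))
for j in np.linspace(.14,1.1,6):
  th=j-np.radians(140);print(j.round(2),(c+70*np.array([np.cos(th),np.sin(th)])-p).round(1))"
```

```text
time_s: 3.7
tool_pos: [0.5768, -0.0567, 0.1077]
orientation: [3.14, -0.006, -3.079]
ft_force: [0.0, 0.3, -0.1]
gripper_width: 0.802
grip_force: 0.0
time_s: 4.12
tool_pos: [0.5796, -0.0573, 0.1122]
orientation: [3.14, 0.001, -3.08]
ft_force: [-1.9, 2.9, 5.4]
gripper_width: 0.138
grip_force: 58.7
time_s: 4.53
tool_pos: [0.5796, -0.0573, 0.1123]
orientation: [3.14, 0.001, -3.08]
ft_force: [-2.3, 2.6, 6.1]
gripper_width: 0.131
grip_force: 58.6
[  57.78175615 -132.54421937]
70.64317052674122 0.14060239765152494
0.14 [0.4 0.5]
0.33 [11.2 -7.5]
0.52 [ 23.3 -13.2]
0.72 [ 36.3 -16.6]
0.91 [ 49.7 -17.4]
1.1 [ 63.  -15.7]
```

```bash

python3 -m creep '[{"tx":-0.04,"ty":0.05,"tz":0,"wx":0,"wy":0,"wz":0,"jaw":1},{"tx":-0.075,"ty":0.11,"tz":0,"wx":0,"wy":0,"wz":0,"jaw":1},{"tx":-0.105,"ty":0.17,"tz":0,"wx":0,"wy":0,"wz":0,"jaw":1},{"tx":-0.13,"ty":0.23,"tz":0,"wx":0,"wy":0,"wz":0,"jaw":1},{"tx":-0.15,"ty":0.295,"tz":0,"wx":0,"wy":0,"wz":0,"jaw":1}]'
python3 -m creep '[{"tx":-0.015,"ty":0.065,"tz":0,"wx":0,"wy":0,"wz":0,"jaw":1},{"tx":-0.025,"ty":0.135,"tz":0,"wx":0,"wy":0,"wz":0,"jaw":1},{"tx":-0.025,"ty":0.2,"tz":0,"wx":0,"wy":0,"wz":0,"jaw":1},{"tx":-0.02,"ty":0.27,"tz":0,"wx":0,"wy":0,"wz":0,"jaw":1},{"tx":-0.01,"ty":0.33,"tz":0,"wx":0,"wy":0,"wz":0,"jaw":1}]'
python3 -m creep '[{"tx":0,"ty":0,"tz":0,"wx":0,"wy":0,"wz":0,"jaw":1},{"tx":0,"ty":0,"tz":0,"wx":0,"wy":0,"wz":0,"jaw":1},{"tx":0,"ty":0,"tz":0,"wx":0,"wy":0,"wz":0,"jaw":1}]'
python3 -c "
from h import *
f=grab_frame('wrist');save(f,'w3.png');f=grab_frame('top');save(f,'t3.png',(270,205,350,265),8)
s=state();p=con(s['tool_pos']);print(p)
k=p-[105,-80];print(np.hypot(*k),np.arctan2(k[1],k[0])+np.radians(140))"
```

```text
time_s: 4.95
tool_pos: [0.5962, -0.0304, 0.1135]
orientation: [-3.139, 0.008, -3.083]
ft_force: [1.6, -1.7, 1.8]
gripper_width: 0.002
grip_force: 1.0
time_s: 5.37
tool_pos: [0.5906, 0.0056, 0.1103]
orientation: [3.141, -0.002, -3.08]
ft_force: [-1.6, -1.3, 1.6]
gripper_width: -0.002
grip_force: 1.0
time_s: 5.62
tool_pos: [0.5912, 0.0052, 0.1104]
orientation: [3.141, -0.001, -3.08]
ft_force: [-0.9, 0.4, 0.0]
gripper_width: 0.003
grip_force: 0.0
[ 119.01653213 -148.09402036]
69.52164253803757 1.0756700431051713
```

View pics/w3.png

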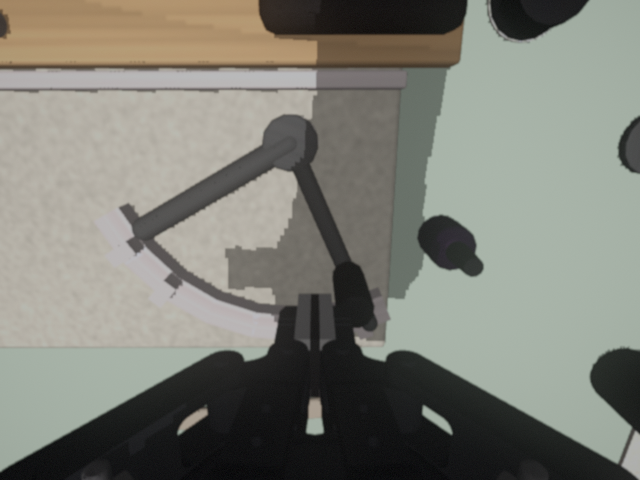

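The knob slipped out of the pads and was pushed past the notch. It's now at about (350,280), right of the shut fingers. I'll lift, open and measure it.

```bash

python3 -m creep '[{"tx":0,"ty":0,"tz":-0.4,"wx":0,"wy":0,"wz":0,"jaw":1},{"tx":0,"ty":0,"tz":-0.8,"wx":0,"wy":0,"wz":0,"jaw":0.3},{"tx":0,"ty":0,"tz":-0.9,"wx":0,"wy":0,"wz":0,"jaw":0.3},{"tx":0,"ty":0,"tz":-0.9,"wx":0,"wy":0,"wz":0,"jaw":0.3},{"tx":0,"ty":0,"tz":-0.9,"wx":0,"wy":0,"wz":0,"jaw":0.3}]'
python3 -c "
from h import *;import pickle
f=grab_frame('wrist');save(f,'w4.png');pickle.dump(f,open('w4.pkl','wb'))
g=grab_frame('top');save(g,'t4.png',(270,205,350,265),8)
v,u=np.mgrid[150:480,200:480]
P=np.array([dep(f,a,b) for a,b in zip(u.ravel(),v.ravel())])
m=(abs(P[:,2]-.137)<.004);Q=np.array([con(p) for p in P[m]]);print(m.sum())
print(Q.min(0),Q.max(0),np.median(Q,0))
uu=np.c_[u.ravel(),v.ravel()][m];print(uu.min(0),uu.max(0))
s=state();p=con(s['tool_pos']);print(p,s['tool_pos'])"
```

```text
time_s: 6.13
tool_pos: [0.5917, 0.0046, 0.2012]
orientation: [3.141, 0.001, -3.081]
ft_force: [0.1, -0.5, -1.0]
gripper_width: 0.563
grip_force: 0.0
459
[ 128.83713965 -153.01650761] [ 144.08598407 -138.14479528] [ 136.29885957 -145.04671648]
[329 229] [353 252]
[ 118.98776751 -147.1967957 ] [0.5904877  0.00466017 0.19927595]
```

View pics/w4.png

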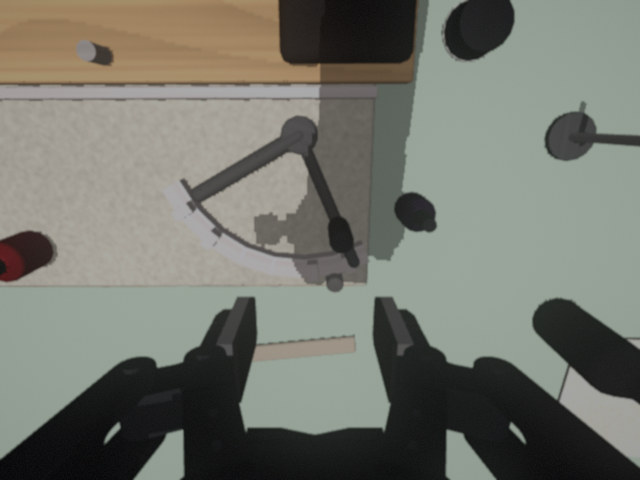

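The knob now stands at about (136,-145) in console mm, past the notch and beside the stud at (335,283). I'll check where the TCP and pads project, and whether the wrist camera is biased, before regripping.

```bash
python3 -c "
from h import *;import pickle
f=pickle.load(open('w2.pkl','rb'))
def knob(f,u0,u1,v0,v1,zz=.137,tol=.004):
  v,u=np.mgrid[v0:v1,u0:u1];P=np.array([dep(f,a,b) for a,b in zip(u.ravel(),v.ravel())])
  m=abs(P[:,2]-zz)<tol;Q=np.array([con(p) for p in P[m]]);return m.sum(),Q.min(0).round(1),Q.max(0).round(1)
print('w2 knob',knob(f,290,345,215,285));print('tcp px',proj(f,np.array([0.57905,-0.05591,0.1907])))
print('w2 peg',knob(f,160,205,60,100,.104,.002))
V=np.array(f['view']);print('cam',-V[:3,:3].T@V[:3,3])
for u,v in((215,310),(415,310),(200,330)):print(dep(f,u,v),con(dep(f,u,v)))
f=pickle.load(open('w4.pkl','rb'))
print('tcp px',proj(f,np.array([0.5905,0.00466,0.1993])))
print('pivot',knob(f,270,330,105,165,.1,.003),'stud',knob(f,322,350,268,295,.092,.003),'peg',knob(f,75,110,35,70,.104,.002),'lever heights',[dep(f,a,b)[2].round(3) for a,b in((320,200),(345,245),(353,260),(338,225))])
for u,v in((370,200),(366,270)):print(con(atz(f,u,v,.07)))
g=grab_frame('top')
print('top knob',knob(g,295,325,225,255))
for z in(.11,.12,.13,.137):print(z,knob(f,322,358,222,262,z,.003))
"
```

```text
w2 knob (np.int64(495), array([  54.6, -141.2]), array([  70., -126.]))
tcp px [311.96787881 290.89553746]
w2 peg (np.int64(345), array([-28.7, -36.6]), array([-16.6, -25.2]))
cam [ 0.50345801 -0.05973465  0.35378384]
[ 0.57084949 -0.09159152  0.22961518] [  24.12380278 -121.68452715]
[ 0.56588455 -0.01910021  0.23026828] [  96.78320024 -121.18088955]
[ 0.57066668 -0.09291135  0.24398686] [  22.8176991  -121.42100327]
tcp px [313.31973833 284.62353991]
pivot (np.int64(1416), array([  88.7, -101.6]), array([121.3, -69.8])) stud (np.int64(243), array([ 128.5, -201.9]), array([ 146.2, -180.5])) peg (np.int64(361), array([-29. , -36.9]), array([-15.8, -25. ])) lever heights [np.float64(0.069), np.float64(0.138), np.float64(0.099), np.float64(0.124)]
[ 163.35621105 -132.60289995]
[ 162.55775366 -192.05002312]Traceback (most recent call last):
  File "<string>", line 16, in <module>
    print('top knob',knob(g,295,325,225,255))
                     ~~~~^^^^^^^^^^^^^^^^^^^
  File "<string>", line 6, in knob
    m=abs(P[:,2]-zz)<tol;Q=np.array([con(p) for p in P[m]]);return m.sum(),Q.min(0).round(1),Q.max(0).round(1)
                                                                           ~~~~~^^^
    return umr_minimum(a, axis, None, out, keepdims, initial, where)
ValueError: zero-size array to reduction operation minimum which has no identity
```

```bash

python3 -m creep '[{"tx":-0.01,"ty":0.3,"tz":0,"wx":0,"wy":0,"wz":0,"jaw":1},{"tx":-0.01,"ty":0.43,"tz":0,"wx":0,"wy":0,"wz":0,"jaw":1},{"tx":-0.01,"ty":0.43,"tz":0,"wx":0,"wy":0,"wz":0,"jaw":1},{"tx":-0.01,"ty":0.43,"tz":0,"wx":0,"wy":0,"wz":0,"jaw":1},{"tx":-0.01,"ty":0.43,"tz":0,"wx":0,"wy":0,"wz":0,"jaw":1}]'
python3 -m creep '[{"tx":0,"ty":0,"tz":0.3,"wx":0,"wy":0,"wz":0,"jaw":1},{"tx":0,"ty":0,"tz":0.6,"wx":0,"wy":0,"wz":0,"jaw":1},{"tx":0,"ty":0,"tz":0.9,"wx":0,"wy":0,"wz":0,"jaw":1},{"tx":0,"ty":0,"tz":0.9,"wx":0,"wy":0,"wz":0,"jaw":1},{"tx":0,"ty":0,"tz":0.9,"wx":0,"wy":0,"wz":0,"jaw":1}]'
python3 -m creep '[{"tx":0,"ty":-0.06,"tz":0,"wx":0,"wy":0,"wz":0,"jaw":1},{"tx":0,"ty":-0.12,"tz":0,"wx":0,"wy":0,"wz":0,"jaw":1},{"tx":0,"ty":-0.18,"tz":0,"wx":0,"wy":0,"wz":0,"jaw":1},{"tx":0,"ty":-0.22,"tz":0,"wx":0,"wy":0,"wz":0,"jaw":1},{"tx":0,"ty":-0.24,"tz":0,"wx":0,"wy":0,"wz":0,"jaw":1}]'
python3 -c "
from h import *
s=state();print(con(s['tool_pos']),s['tool_pos'],s['ft_force'])"
```

```text
time_s: 6.7
tool_pos: [0.5897, 0.0468, 0.2001]
orientation: [-3.141, -0.001, -3.081]
ft_force: [-0.6, -0.6, -0.1]
gripper_width: 0.008
grip_force: 0.0
time_s: 7.12
tool_pos: [0.5889, 0.0464, 0.1096]
orientation: [-3.141, -0.003, -3.082]
ft_force: [0.1, -0.5, 0.8]
gripper_width: -0.002
grip_force: 0.0
time_s: 7.53
tool_pos: [0.5924, 0.023, 0.1121]
orientation: [3.141, 0.003, -3.082]
ft_force: [0.7, 1.8, 0.8]
gripper_width: -0.0
grip_force: 0.8
[ 137.12695705 -150.2227224 ] [0.59239392 0.02295095 0.11205723] [0.72279019 1.77165826 0.75393443]
```

```bash

python3 -m creep '[{"tx":0,"ty":0.1,"tz":0,"wx":0,"wy":0,"wz":0,"jaw":1},{"tx":0,"ty":0.1,"tz":-0.4,"wx":0,"wy":0,"wz":0,"jaw":1},{"tx":0,"ty":0.1,"tz":-0.9,"wx":0,"wy":0,"wz":0,"jaw":1},{"tx":0,"ty":0.1,"tz":-0.9,"wx":0,"wy":0,"wz":0,"jaw":1},{"tx":0,"ty":0.1,"tz":-0.9,"wx":0,"wy":0,"wz":0,"jaw":1}]'
python3 -c "
from h import *;import pickle
f=grab_frame('wrist');pickle.dump(f,open('w5.pkl','wb'));save(f,'w5.png',(170,80,370,230),4)
s=state();print(con(s['tool_pos']),s['tool_pos'])"
```

```text
time_s: 7.95
tool_pos: [0.5928, 0.0343, 0.2046]
orientation: [3.141, 0.007, -3.08]
ft_force: [0.0, -0.1, -1.1]
gripper_width: -0.002
grip_force: 0.0
[ 148.41609036 -149.71659241] [0.59119545 0.03418769 0.20211261]
```

View pics/w5.png

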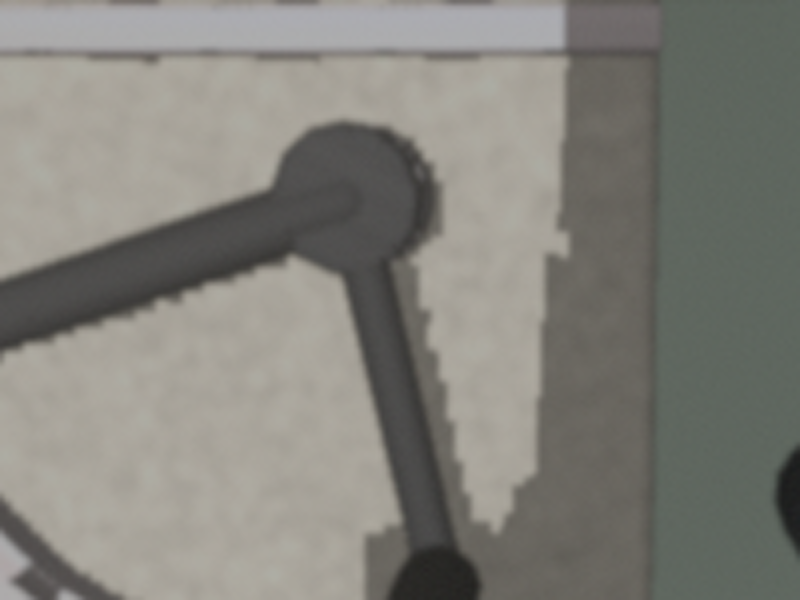

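The crop shows the pivot cap at (256,129.5) and the lever arm entering the knob at (277.5,215), in full-image pixels. I'll compute the angle.

```bash
python3 -c "
from h import *;import pickle
f=pickle.load(open('w5.pkl','rb'))
D=lambda x,y:(170+x/4,80+y/4)
p=con(atz(f,*D(345,198),.1));
for q in((430,540),(398,400)):
  a=con(atz(f,*D(*q),.098));d=a-p;print(p,a,np.arctan2(d[1],d[0])+np.radians(140))
e1=con(atz(f,*D(657,100),.07));e2=con(atz(f,*D(650,590),.07));print(e1,e2)
a,b=(con(atz(f,*D(0,52),.07)),con(atz(f,*D(650,52),.07)));print(a,b)
v,u=np.mgrid[190:290,240:330];P=np.array([dep(f,x,y) for x,y in zip(u.ravel(),v.ravel())]);m=abs(P[:,2]-.137)<.004;Q=np.array([con(x) for x in P[m]]);c=(Q.min(0)+Q.max(0))/2;d=c-p;print(c,Q.max(0)-Q.min(0),np.hypot(*d),np.arctan2(d[1],d[0])+np.radians(140))
save(f,'w5b.png',(210,170,370,290),5)
"
```

```text
[109.5449911  -82.00148028] [ 121.94127331 -142.19182249] 1.075776033228895
[109.5449911  -82.00148028] [ 117.0303019  -116.56634148] 1.0859298472640646
[163.71208161 -65.42979205] [ 163.74202204 -159.7159416 ]
[ 43.0276305  -57.06133839] [162.29937928 -57.13435014]
[ 123.16591675 -149.81214459] [15.05054098 14.87656495] 69.16513435314718 1.0708937138418984
```

View pics/w5b.png

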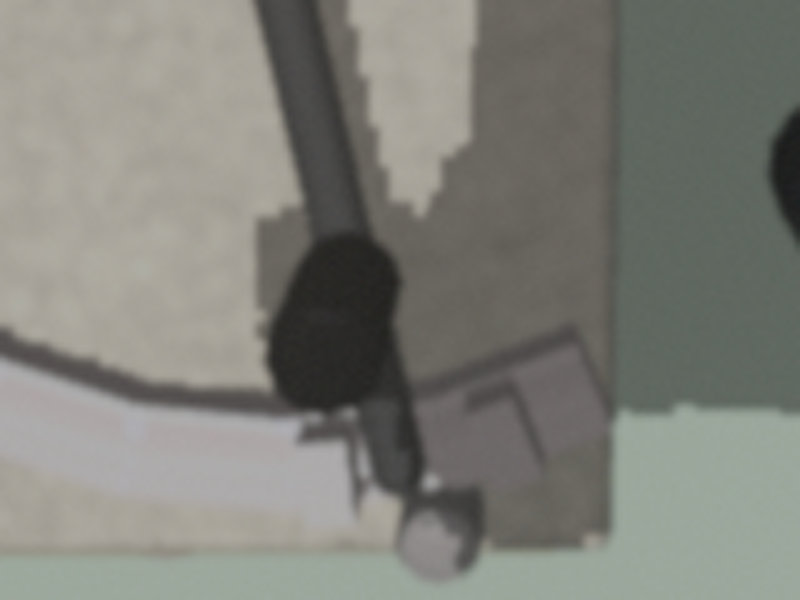

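The lever lies between the two teeth, pointing at the stud at about 1.08 rad, so it's in the notch. Next is the handle, at about (-117,0) in console mm.

```bash

python3 -m creep '[{"tx":0.5,"ty":-0.88,"tz":0,"wx":0,"wy":0,"wz":0,"jaw":0.3},{"tx":0.5,"ty":-0.88,"tz":0,"wx":0,"wy":0,"wz":0,"jaw":0.3},{"tx":0.5,"ty":-0.88,"tz":0,"wx":0,"wy":0,"wz":0,"jaw":0.3}]' | sed -n 2,3p
python3 -m creep '[{"tx":0.5,"ty":-0.88,"tz":0,"wx":0,"wy":0,"wz":0,"jaw":0.3},{"tx":0.5,"ty":-0.88,"tz":0,"wx":0,"wy":0,"wz":0,"jaw":0.3},{"tx":0.5,"ty":-0.88,"tz":0,"wx":0,"wy":0,"wz":0,"jaw":0.3}]' | sed -n 2,3p
python3 -m creep '[{"tx":0.5,"ty":-0.88,"tz":0,"wx":0,"wy":0,"wz":0,"jaw":0.3},{"tx":0.5,"ty":-0.88,"tz":0,"wx":0,"wy":0,"wz":0,"jaw":0.3},{"tx":0.5,"ty":-0.88,"tz":0,"wx":0,"wy":0,"wz":0,"jaw":0.3},{"tx":0.5,"ty":-0.88,"tz":0,"wx":0,"wy":0,"wz":0,"jaw":0.3},{"tx":0.5,"ty":-0.88,"tz":0,"wx":0,"wy":0,"wz":0,"jaw":0.3}]'
python3 -c "
from h import *;import pickle
f=grab_frame('wrist');pickle.dump(f,open('w6.pkl','wb'));save(f,'w6.png')
s=state();print(con(s['tool_pos']),s['tool_pos'],s['q'])
H,W=f['range_z'].shape
v,u=np.mgrid[0:480:2,0:640:2];P=np.array([dep(f,x,y) for x,y in zip(u.ravel(),v.ravel())]);Q=np.array([con(x) for x in P])
m=(abs(P[:,2]-.124)<.004)&(abs(Q[:,1])<30)&(Q[:,0]<-90)&(f['range_z'][v.ravel(),u.ravel()]>0);Q=Q[m];print(m.sum(),Q.min(0),Q.max(0))"
```

```text
tool_pos: [0.5421, -0.0622, 0.1986]
orientation: [-3.139, -0.006, -3.086]
tool_pos: [0.4971, -0.153, 0.1988]
orientation: [-3.14, -0.006, -3.087]
time_s: 8.92
tool_pos: [0.4555, -0.2391, 0.1991]
orientation: [3.14, -0.003, -3.083]
ft_force: [-0.2, 0.3, 0.3]
gripper_width: 0.705
grip_force: 0.0
[-114.77228775    1.46922651] [ 0.45645827 -0.23778872  0.19926408] [ 0.13719173  0.22072132  0.30783609  1.93590842 -0.07930518  0.99950196
  2.11309224]
306 [-124.84070584  -13.89405837] [-100.81238711    9.08248605]
```

View pics/w6.png

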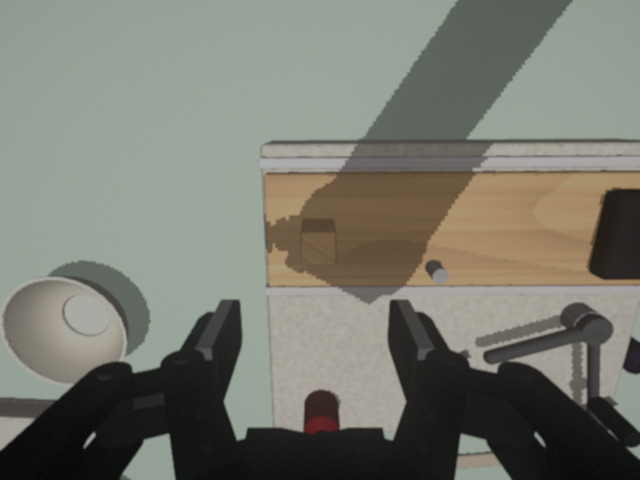

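The handle at (319,240) lies between the pads (mid x≈315), so I'll descend and grip.

```bash

python3 -m creep '[{"tx":-0.02,"ty":-0.01,"tz":0.4,"wx":0,"wy":0,"wz":0,"jaw":0.3},{"tx":-0.02,"ty":-0.01,"tz":0.7,"wx":0,"wy":0,"wz":0,"jaw":0.3},{"tx":-0.02,"ty":-0.01,"tz":1,"wx":0,"wy":0,"wz":0,"jaw":0.3},{"tx":-0.02,"ty":-0.01,"tz":1,"wx":0,"wy":0,"wz":0,"jaw":0.3}]' | sed -n 2,4p
python3 -m creep '[{"tx":0,"ty":0,"tz":0.06,"wx":0,"wy":0,"wz":0,"jaw":0.3},{"tx":0,"ty":0,"tz":0.06,"wx":0,"wy":0,"wz":0,"jaw":0.3},{"tx":0,"ty":0,"tz":0.06,"wx":0,"wy":0,"wz":0,"jaw":0.3}]' | sed -n 2,4p
python3 -m creep '[{"tx":0,"ty":0,"tz":0,"wx":0,"wy":0,"wz":0,"jaw":1},{"tx":0,"ty":0,"tz":0,"wx":0,"wy":0,"wz":0,"jaw":1},{"tx":0,"ty":0,"tz":0,"wx":0,"wy":0,"wz":0,"jaw":1},{"tx":0,"ty":0,"tz":0,"wx":0,"wy":0,"wz":0,"jaw":1},{"tx":0,"ty":0,"tz":0,"wx":0,"wy":0,"wz":0,"jaw":1}]' 
python3 -m creep '[{"tx":0,"ty":0,"tz":0,"wx":0,"wy":0,"wz":0,"jaw":1},{"tx":0,"ty":0,"tz":0,"wx":0,"wy":0,"wz":0,"jaw":1},{"tx":0,"ty":0,"tz":0,"wx":0,"wy":0,"wz":0,"jaw":1},{"tx":0,"ty":0,"tz":0,"wx":0,"wy":0,"wz":0,"jaw":1}]' 
python3 -c "
from h import *
s=state();print(con(s['tool_pos']))"
```

```text
tool_pos: [0.4557, -0.2354, 0.095]
orientation: [3.136, -0.011, -3.077]
ft_force: [-0.5, 0.6, -1.1]
tool_pos: [0.4604, -0.2397, 0.0959]
orientation: [-3.141, 0.002, -3.08]
ft_force: [-0.3, -0.6, 1.2]
time_s: 9.97
tool_pos: [0.4598, -0.2393, 0.096]
orientation: [3.141, 0.002, -3.08]
ft_force: [-0.8, 2.2, 6.7]
gripper_width: 0.254
grip_force: 58.9
time_s: 10.3
tool_pos: [0.4598, -0.2393, 0.096]
orientation: [3.141, 0.002, -3.08]
ft_force: [-2.1, 2.3, 6.4]
gripper_width: 0.26
grip_force: 58.9
[-116.46671344   -1.77771012]
```

The handle is gripped at 22 mm opening. I'll start the slide gently.

```bash

python3 -m creep '[{"tx":0,"ty":0.04,"tz":0,"wx":0,"wy":0,"wz":0,"jaw":1},{"tx":0,"ty":0.1,"tz":0,"wx":0,"wy":0,"wz":0,"jaw":1},{"tx":0,"ty":0.16,"tz":0,"wx":0,"wy":0,"wz":0,"jaw":1},{"tx":0,"ty":0.22,"tz":0,"wx":0,"wy":0,"wz":0,"jaw":1},{"tx":0,"ty":0.26,"tz":0,"wx":0,"wy":0,"wz":0,"jaw":1}]'
python3 -m creep '[{"tx":0,"ty":0.06,"tz":0,"wx":0,"wy":0,"wz":0,"jaw":1},{"tx":0,"ty":0.13,"tz":0,"wx":0,"wy":0,"wz":0,"jaw":1},{"tx":0,"ty":0.2,"tz":0,"wx":0,"wy":0,"wz":0,"jaw":1},{"tx":0,"ty":0.26,"tz":0,"wx":0,"wy":0,"wz":0,"jaw":1},{"tx":0,"ty":0.3,"tz":0,"wx":0,"wy":0,"wz":0,"jaw":1}]'
python3 -c "
from h import *
s=state();print(con(s['tool_pos']),s['wrist_torque'])"
```

```text
time_s: 10.72
tool_pos: [0.4589, -0.2153, 0.096]
orientation: [-3.138, 0.004, -3.081]
ft_force: [1.4, -5.0, 4.9]
gripper_width: 0.257
grip_force: 59.4
time_s: 11.13
tool_pos: [0.4571, -0.1852, 0.096]
orientation: [-3.139, 0.004, -3.081]
ft_force: [0.7, -5.8, 5.7]
gripper_width: 0.258
grip_force: 59.4
[-62.32084309  -2.42371462] [-1.02136415 -0.07772952  0.0015009 ]
```

```bash

python3 -m creep '[{"tx":0,"ty":0.06,"tz":0,"wx":0,"wy":0,"wz":0,"jaw":1},{"tx":0,"ty":0.15,"tz":0,"wx":0,"wy":0,"wz":0,"jaw":1},{"tx":0,"ty":0.24,"tz":0,"wx":0,"wy":0,"wz":0,"jaw":1},{"tx":0,"ty":0.33,"tz":0,"wx":0,"wy":0,"wz":0,"jaw":1},{"tx":0,"ty":0.4,"tz":0,"wx":0,"wy":0,"wz":0,"jaw":1}]'
python3 -m creep '[{"tx":0,"ty":0.06,"tz":0,"wx":0,"wy":0,"wz":0,"jaw":1},{"tx":0,"ty":0.15,"tz":0,"wx":0,"wy":0,"wz":0,"jaw":1},{"tx":0,"ty":0.24,"tz":0,"wx":0,"wy":0,"wz":0,"jaw":1},{"tx":0,"ty":0.33,"tz":0,"wx":0,"wy":0,"wz":0,"jaw":1},{"tx":0,"ty":0.4,"tz":0,"wx":0,"wy":0,"wz":0,"jaw":1}]'
python3 -m creep '[{"tx":0,"ty":0.06,"tz":0,"wx":0,"wy":0,"wz":0,"jaw":1},{"tx":0,"ty":0.13,"tz":0,"wx":0,"wy":0,"wz":0,"jaw":1},{"tx":0,"ty":0.18,"tz":0,"wx":0,"wy":0,"wz":0,"jaw":1},{"tx":0,"ty":0.18,"tz":0,"wx":0,"wy":0,"wz":0,"jaw":1}]'
python3 -c "
from h import *;import pickle
s=state();print(con(s['tool_pos']),s['wrist_torque'])
f=grab_frame('top');pickle.dump(f,open('t7.pkl','wb'));save(f,'t7.png',(215,215,345,312),6)"
```

```text
time_s: 11.55
tool_pos: [0.4547, -0.1452, 0.096]
orientation: [-3.139, 0.004, -3.081]
ft_force: [1.4, -5.0, 5.3]
gripper_width: 0.255
grip_force: 59.5
time_s: 11.97
tool_pos: [0.4523, -0.1052, 0.096]
orientation: [-3.139, 0.004, -3.081]
ft_force: [-0.7, -6.4, 6.7]
gripper_width: 0.263
grip_force: 59.5
time_s: 12.3
tool_pos: [0.4512, -0.0864, 0.096]
orientation: [-3.14, 0.004, -3.08]
ft_force: [0.1, -3.1, 7.7]
gripper_width: 0.257
grip_force: 59.7
[36.69200019 -2.55814544] [-0.58002046 -0.05492199 -0.0804266 ]
```

View pics/t7.png

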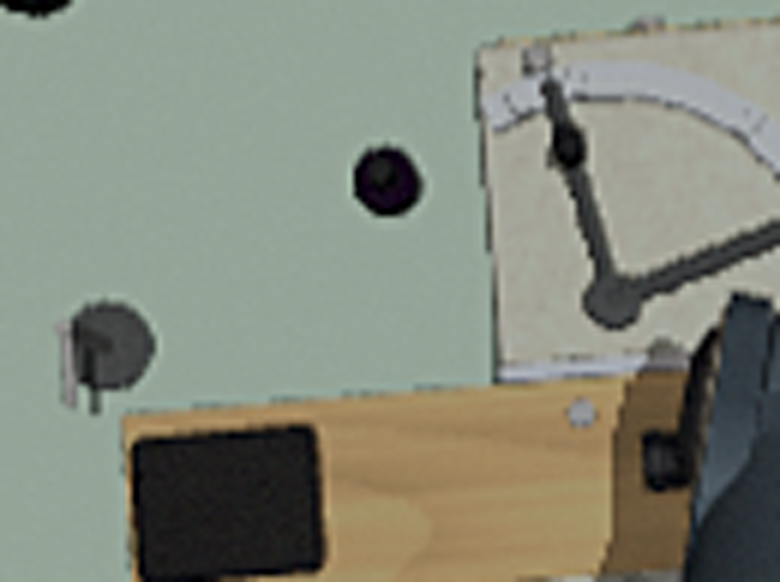

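The lever still points at the stud. The plank end is at crop x≈122-128 and the pointer runs from (63,322) to (71,405). I'll compute the remaining gap.

```bash
python3 -c "
from h import *;import pickle
f=pickle.load(open('t7.pkl','rb'))
D=lambda x,y:(215+x/6,215+y/6)
for n,x,y,z in(('c1',122,418,.084),('mid',128,500,.084),('p0',63,322,.115),('p1',71,405,.115),('base',108,345,.004),('edge',495,365,.07),('edge0',479,48,.07),('peg',581,412,.104),('piv',612,300,.1),('stud',537,60,.09)):print(n,con(atz(f,*D(x,y),z)).round(1))
v,u=np.mgrid[262:290,222:236]
for z in (.115,):
  P=np.array([dep(f,a,b) for a,b in zip(u.ravel(),v.ravel())]);m=abs(P[:,2]-z)<.012;Q=np.array([con(p) for p in P[m]]);print(m.sum(),Q.round(0).tolist()[:12])
"
```

```text
c1 [332.4 -44.2]
mid [332.   -6.9]
p0 [351.4 -87.3]
p1 [350.1 -50. ]
base [349.2 -84.4]
edge [161.8 -55.6]
edge0 [ 158.1 -203.3]
peg [123.6 -29.2]
piv [105.7 -78.6]
stud [ 131.2 -192.3]
35 [[354.0, -89.0], [351.0, -88.0], [349.0, -88.0], [347.0, -86.0], [352.0, -83.0], [348.0, -84.0], [353.0, -81.0], [350.0, -81.0], [347.0, -81.0], [352.0, -78.0], [350.0, -78.0], [347.0, -78.0]]
```

```bash

python3 -m creep '[{"tx":0,"ty":0.05,"tz":0,"wx":0,"wy":0,"wz":0,"jaw":1},{"tx":0,"ty":0.1,"tz":0,"wx":0,"wy":0,"wz":0,"jaw":1},{"tx":0,"ty":0.14,"tz":0,"wx":0,"wy":0,"wz":0,"jaw":1},{"tx":0,"ty":0.14,"tz":0,"wx":0,"wy":0,"wz":0,"jaw":1},{"tx":0,"ty":0.14,"tz":0,"wx":0,"wy":0,"wz":0,"jaw":1}]'
python3 -c "
from h import *;import pickle
s=state();print(con(s['tool_pos']),s['wrist_torque'])
f=grab_frame('top');g=grab_frame('scene');pickle.dump((f,g),open('t8.pkl','wb'))
a=cv2.resize(f['pixels'][250:310,215:265],None,fx=8,fy=8,interpolation=cv2.INTER_CUBIC)
b=cv2.resize(g['pixels'][260:350,395:475],None,fx=5,fy=5,interpolation=cv2.INTER_CUBIC)
c=np.zeros((480,800,3),np.uint8);c[:480,:400]=a;c[:450,400:]=b;cv2.imwrite('pics/t8.png',c)"
```

```text
time_s: 12.77
tool_pos: [0.4503, -0.0728, 0.096]
orientation: [-3.14, 0.003, -3.081]
ft_force: [1.1, -2.9, 7.2]
gripper_width: 0.259
grip_force: 59.7
[50.26923081 -2.54142906] [-0.69145045 -0.06387685  0.0446615 ]
```

View pics/t8.png

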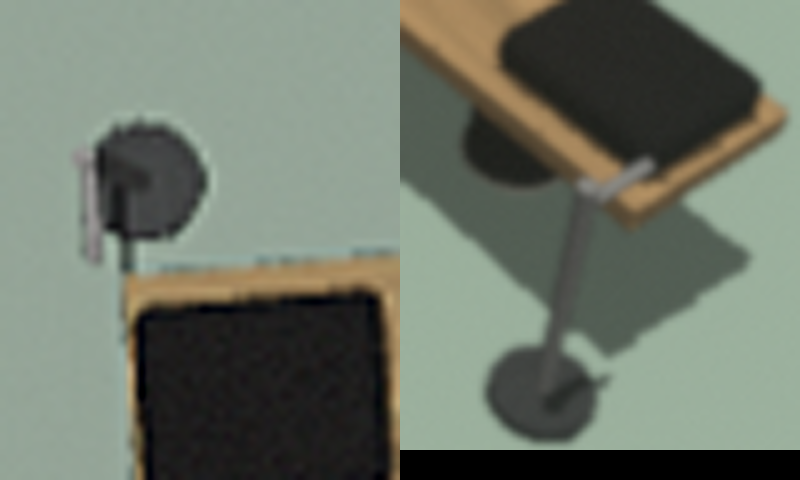

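In the top view (left) the pointer runs from (81,152) to (95,262) and the plank end from (123,280) to (133,400). In the scene view (right) the end's top corners are at (632,213) and (787,112), and the pointer runs from (590,190) to (652,162).

```bash
python3 -c "
from h import *;import pickle
f,g=pickle.load(open('t8.pkl','rb'))
A=lambda x,y:(215+(x-3.5)/8,250+(y-3.5)/8);B=lambda x,y:(395+(x-402)/5,260+(y-2)/5)
for n,x,y,z in(('c1',123,280,.084),('e',133,400,.084),('p0',81,152,.115),('p1',95,262,.115),('base',150,180,.004)):print('top',n,con(atz(f,*A(x,y),z)).round(1))
for n,x,y,z in(('c1',632,213,.084),('c2',787,112,.084),('p0',590,190,.115),('p1',652,162,.115),('base',541,393,.004)):print('scene',n,con(atz(g,*B(x,y),z)).round(1))
print(np.array([con(dep(f,*A(x,y))) for x,y in((200,285),(300,272))]), [dep(f,*A(x,y))[2] for x,y in((170,290),(300,278))])
"
```

```text
top c1 [347.1 -45.7]
top e [346.2  -4.7]
top p0 [353.6 -87.8]
top p1 [351.1 -50.6]
top base [348.3 -85.6]
scene c1 [348.8 -48. ]
scene c2 [348.3  41.7]
scene p0 [347.9 -76.7]
scene p1 [351.7 -47.9]
scene base [352.  -84.1]
[[320.51168365 -41.69866339]
 [286.72424849 -43.61176315]] [np.float64(0.08199104752340558), np.float64(0.07906102574261809)]
```

Top says 2-5 mm short and scene about 2 mm, so I'll nudge 3 mm and settle.

```bash

python3 -m creep '[{"tx":0,"ty":0.015,"tz":0,"wx":0,"wy":0,"wz":0,"jaw":1},{"tx":0,"ty":0.03,"tz":0,"wx":0,"wy":0,"wz":0,"jaw":1},{"tx":0,"ty":0.03,"tz":0,"wx":0,"wy":0,"wz":0,"jaw":1},{"tx":0,"ty":0.03,"tz":0,"wx":0,"wy":0,"wz":0,"jaw":1},{"tx":0,"ty":0.03,"tz":0,"wx":0,"wy":0,"wz":0,"jaw":1}]'
python3 -c "
from h import *
s=state();print(con(s['tool_pos']),s['ft_force'])
from rig import sign_off
print(sign_off())"
```

```text
time_s: 13.28
tool_pos: [0.4502, -0.0705, 0.096]
orientation: [-3.14, 0.004, -3.082]
ft_force: [1.6, -5.8, 7.0]
gripper_width: 0.256
grip_force: 59.7
[52.54103326 -2.55137529] [ 1.5855755  -5.82718647  6.95018726]
the job is handed in; nothing more can be done
None
```

I handed the job in at 13.3 s with the lever in the stud notch (about 1.08 rad, after the knob slipped from the grip and I pushed the lever back from past the notch) and the plank flat, still gripped, its end level with the pointer to within about 2–3 mm by my measurements.

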